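# Clamp a jar in the labelling jig

### The arm

A 6-joint arm with a two-finger parallel gripper is mounted at the origin on the work surface. World frame = base frame: x ahead of the robot, y to its left, z up, the work surface at z = 0. Lengths are in mm, angles in rad, forces in N, time in s.
With the tool pointing down it reaches from about 350 to 875 mm from the base axis. Payload 4.2 kg.
Tool frame: the origin (TCP) lies between the finger pads; the fingertips stand 14 mm ahead of it and the grasp point (between the pads) lies 5 mm behind it; z points along the fingers, y is the line along which they close (so a half turn about z gives the same grasp; the last joint's range is limited). The gripper opens to 85 mm and grips with 20 to 120 N. Pads are 22 mm wide; open, the fingers measure 114 mm over their backs; the gripper's body (76 mm by 85 mm) begins 54 mm behind the grasp point. The pads swing forward as they close: fully open they stand 13 mm farther back than shut.
Start: joints at [1.499, 0.385, 0.008, 0, -1.194, -0.259], TCP at [202.967, 591.104, 208.012] pointing down, gripper open.
Joint ranges: [-3.14, 3.14], [-1.21, 2.06], [-1.07, 1.41], [-3.16, 2.05], [-2.99, -0.16], [-3.1, 3.1]. Speed limits (rad/s): [2.79, 2.79, 3.14, 3.14, 3.14, 3.14].

### API

Orientations are given as a unit quaternion [x, y, z, w].
In Python, from bench import * gives the robot as it stands.
- The arm moves only by the tool carry_out, never from a script. Its argument "motion" is a list of rows, each a list of 7 numbers: the turn, a rotation vector about the tool's x, y, z in rad, then the shift along the tool's x, y, z in mm, then the opening, from -1 (shut) to 1 (fully open), so that 0 is half open. A call has 1 to 5 rows; each row is the pose to reach, as a shift and turn from the pose commanded when the call began, along the tool's axes at that moment; what a row does not reach only later rows make up. A row lasts 1/8 s, in which the tool goes at most 62.5 mm and 10.7 degrees, less where a joint would pass 70% of its speed; a pose out of reach is approached as far as the arm can. A call with a gripper value outside its range is refused whole. The fingers move at their own pace and stop on an object; the grip force is fixed at half the most. Time passes only in rows, so rows that repeat a pose let the fingers close. It gives the time, the measured TCP pose, the force, the opening and the grip force at its end, in the units of the state.
- read_state(): the state, without advancing time (a new reading comes with each control period).
- get_image(name): name is "side" or "top"; returns a dict with "color" (420x560x3 uint8, blue, green, red), "mtx" (3x3 intrinsics, pixels), "position" and "orientation" of the camera in the world. Camera axes: x right, y down, z forward; pixel columns grow to the right and rows downward; lengths in mm; the calibration is good to about 2 mm. A picture is of the moment at which its call begins. There is no depth.
- job_done(): hands the job in; it is judged then, once.
The state is a dict: "clock": time; "joints": joint angles; "joint_vel": joint speeds; "joint_efforts": joint torques, N m; "position": TCP position; "ee_rot": TCP orientation; "contact_force": force on the tool from outside, world axes, zero at the start; "wrist_torque": the same for the moment, N m; "gripper_width": finger opening in mm; "grasp_force": force on a finger pad.
Only numpy, scipy, OpenCV 4.12 (cv2) and the standard library are available. Lean on these libraries where they do the work, as an engineer would, in place of code of your own. Each camera call takes 0.05 s, during which the arm holds its last target. There are 200 camera calls.

### The job

Load the jar that lies in the white rest into the labelling jig: lift the jig's sprung clamp bar and turn it aside, lay the jar in the V cradle with its base gently pushed fully home against the end stop, then bring the bar back over the jar and let it down so that it drops into the notch of its keeper and presses on the jar. Never press or drop the jar hard against the jig, leave the other jars and the label roll alone, and let go at the end.

Things in the scene. Friction and masses are not known exactly. Their poses are not given: they have to be found in the camera images.
- jig: Fixed aluminium labelling jig, base plate 195 x 140 x 10 mm. Origin on the bench under the middle of its V cradle; z up, y along the cradle towards its end stop. V: two rails tilted 35 degrees, y = -22 to +30 mm, outer edges 21 mm from the middle and 29 mm high. The clamp bar's sleeve (30 mm across, 50 mm high) stands at x = +80 mm, y = 0; the keeper at x = -62 mm.
- seat (a point): Where the jar's origin is when it lies fully home in the jig's cradle: on the V's middle line, 45 mm above the bench, 42 mm from the stop's face.
- stop (a point): Middle of the face of the end stop, an upright plate 46 mm wide, its top 50 mm above the bench; rigid. The jar's base must touch it.
- keeper_place (a point): Nominal middle of the keeper's flat top (land), 76 mm above the bench. Keeper: dark steel block 12 mm thick, 104 mm long along jig y, notch 13 mm wide mid-length, at both ends 6 mm long ears up to 88 mm. It really stands up to 14 mm to either side along y, not measured: find the notch by feel or eye, e.g. letting the sprung bar slide along the land till it drops in.
- bar_lift (a joint): Lift of the clamp bar, m, 0 to 0.040, damped and sprung down (5 N at 0, 11 N at full lift, weight included); let go, it comes down. Bar's underside is 60 mm above the bench plus this: 0 with nothing under it, 0.0095 on a seated jar, 0.0145 on the keeper's land, over 0.028 to pass the keeper's ears. At the start it lies unlatched across the empty cradle, on the land, turned 0.17 to 0.18 rad.
- bar_swing (a joint): Turn of the clamp bar about its upright pivot, rad, -0.35 to 1.75: 0 = straight across the cradle (pointing to the jig's -x, over the keeper), growing clockwise seen from above; 1.57 = aside, parallel to the cradle, pointing to jig +y. It stays where left. In the notch it reads within 0.12 of 0, depending on where the keeper stands.
- bar_knob (a point): Middle of the black upright grip on the bar's free end: cylinder 18 mm across, its top 18 mm above this point; the bar (round steel rod, 10 mm thick) has its top 24 mm below. 178 mm from the pivot axis; 94 mm above the bench plus the lift. Gripped from above it lifts and turns the bar. x axis points along the bar to the pivot.
- bar_pivot (a point): Point on the bar's upright pivot axis, at the rod's mid height.
- jar: Jar to load: lies on its side in the white rest, filled, 50 mm in diameter, 84 mm long, 0.12 to 0.26 kg. Origin on its axis at mid length; y axis along it, flat base at y = +42 mm, black lid (52 mm across, 14 mm long) at the -y end. In either V its axis is 45 mm above the bench.
- rest: Fixed white rest 90 x 100 x 10 mm with the same V rails as the jig, no stop; origin on the bench under its middle, y along the V. The jar's base is towards +y.
- jar_a: Bystander: standing jar, 64 mm across, 85 mm high, origin under its middle.
- jar_b: Bystander: standing jar like jar_a.
- roll: Bystander: label roll standing on its flat side, 84 mm across, 45 mm high, origin under its middle.

How it is judged (in metres and radians):
On the way, in this order (a step that is already met when the one before it is completed fails the run):
1. the clamp bar is turned aside, clear of the cradle (value of joint bar_swing above 0.8 rad), for 0.2 s.
2. the jar lies in the V cradle, its origin within 20 mm of home, with the bar still aside (x of jar in the frame of jig between -0.003 and 0.003 m and z of jar in the frame of jig between 0.042 and 0.048 m and angle between the y axis of jar and the y axis of jig, either way round below 0.06 rad and y of jar in the frame of jig between -0.02 and 0.003 m and value of joint bar_swing above 0.5 rad), for 0.2 s.
At the end, for the whole second after the job is handed in: The jar lies in the V (axis within 3 mm of its place across and up, aligned within 0.06 rad), its base home against the stop (origin within 2 mm of y = 0 of the jig); the bar is across it (turn within 0.16 rad of 0) and down on it in the notch (lift 0.0075 to 0.012 m); the jar is at rest (x of jar in the frame of jig between -0.003 and 0.003 m and z of jar in the frame of jig between 0.042 and 0.048 m and angle between the y axis of jar and the y axis of jig, either way round below 0.06 rad and y of jar in the frame of jig between -0.002 and 0.002 m and value of joint bar_swing between -0.16 and 0.16 rad and value of joint bar_lift between 0.0075 and 0.012 m and linear speed of jar below 0.01 m/s); the robot touches nothing.
It fails at once if the jar is pressed or knocked against the jig or its bar with more than 40 N in all (contact forces added up) (contact force between jar and jig above 40 N).
It fails at once if a standing jar or the label roll is moved more than 20 mm or tipped (distance of any of jar_a, jar_b, roll from where it was at the start of the episode above 0.02 m or angle between any of jar_a, jar_b, roll's own z axis and vertical above 0.3 rad).
It also fails if it takes over 72 s, if anything falls off the work surface, if the arm or the gripper's body presses on something with over 40 N, if the wrist force passes 120 N, or if a joint passes its speed limit or range.

## Working session

There is one attempt and no reset: what is moved stays moved. The work goes in short steps, Python scripts to look and compute and a tool call to move; the robot and the scene stay as the last step left them, time stands still between calls to the robot, and variables do not carry over. Pictures are saved under pics/ and viewed, at most 10 in all, crops included, and the job is handed in when it is done.

Besides the shell and the picture viewer there is one more tool, called by a JSON object that holds its "method" and its "body". carry_out: Moves the arm, as the interface text tells. Its arguments: {"type":"object","properties":{"motion":{"type":"array"}},"required":["motion"]}

```bash
mkdir -p pics; ls
cat > h.py <<'E'
from bench import *
import numpy as np, cv2
from scipy.spatial.transform import Rotation as R
def grab(n):
    i=get_image(n); return i
def proj(i,p):
    c=R.from_quat(i["orientation"]).inv().apply(np.array(p,float)-i["position"])
    u=np.array(i["mtx"])@c.T if c.ndim==1 else (np.array(i["mtx"])@c.T)
    return (u[:2]/u[2]).T
def ray(i,px,z):
    d=R.from_quat(i["orientation"]).apply(np.linalg.inv(np.array(i["mtx"]))@np.array([px[0],px[1],1.]))
    o=np.array(i["position"]); return o+d*(z-o[2])/d[2]
E
python3 - <<'E'
from h import *
for n in ("top","side"):
    i=grab(n); cv2.imwrite(f"pics/{n}0.png",i["color"]); print(n,i["position"],i["orientation"],np.array(i["mtx"]).round(1).tolist())
    np.save(f"{n}0.npy",i,allow_pickle=True)
s=read_state(); print(s)
E
```

```text
pics
top [511.88258462 -60.44273309 732.9641015 ] [ 0.71107601 -0.70097322  0.04278716 -0.03430336] [[413.0, 0.0, 283.4], [0.0, 413.0, 215.9], [0.0, 0.0, 1.0]]
side [ 497.51465454 -622.79273395  676.89145261] [ 0.92250856 -0.08988434  0.03276256 -0.37393232] [[428.1, 0.0, 275.7], [0.0, 428.1, 209.3], [0.0, 0.0, 1.0]]
{'clock': 0.1, 'joints': array([ 1.49860335e+00,  3.85514044e-01,  6.76628302e-03, -4.01716181e-04,
       -1.19400285e+00, -2.58602215e-01]), 'joint_vel': array([ 0.00045263, -0.00246821,  0.0020018 ,  0.00174252,  0.00014799,
        0.00029375]), 'joint_efforts': array([-4.80817071e-04, -3.93322456e+01,  1.88928956e+01,  4.19797540e+00,
       -2.58447450e-03,  4.53987482e-06]), 'position': array([202.80759835, 590.58754039, 207.01668403]), 'ee_rot': array([ 9.86340283e-01, -1.64717507e-01, -9.49429539e-05,  9.90274394e-04]), 'contact_force': array([0.70610741, 0.84143773, 1.34255075]), 'wrist_torque': array([-0.00298817,  0.05043667, -0.00555616]), 'grasp_force': 0.0, 'gripper_width': 85.35524302054958}
```

View pics/top0.png

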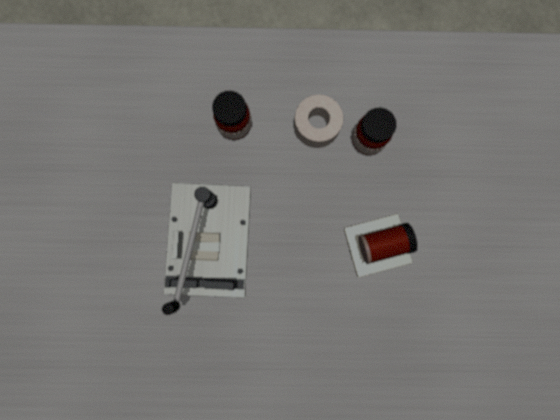

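View pics/side0.png

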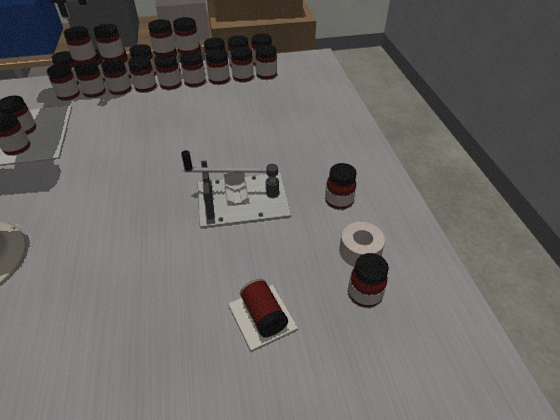

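The top view shows the jig plate at about px (207,240), with the sleeve at (209,200), the stop at (180,244), the keeper at y≈284 and the knob at (171,307). The rest is at (380,245), with the jar lid to the right at (407,238). The jars are at (231,112) and (376,130), and the roll is at (319,120).

Run:
```python
from h import *
i=np.load("top0.npy",allow_pickle=True).item(); im=i["color"]; hsv=cv2.cvtColor(im,cv2.COLOR_BGR2HSV)
for nm,p in (("jigplate",(225,215)),("rest",(355,250)),("bench",(300,300)),("keeper",(190,284)),("jar",(385,243)),("sleeve",(209,200)),("rod",(188,240))): print(nm,im[p[1],p[0]],hsv[p[1],p[0]])
def corners(box,z):
    w=[ray(i,p,z)[:2] for p in box]; return np.array(w)
g=im.astype(int).min(2)
m=((g>125)).astype(np.uint8)*255
cv2.imwrite("pics/m.png",m)
for nm,(x0,x1,y0,y1) in (("jig",(155,260,175,305)),("rest",(335,425,205,285))):
    mm=np.zeros_like(m); mm[y0:y1,x0:x1]=m[y0:y1,x0:x1]
    pts=cv2.findNonZero(mm); r=cv2.minAreaRect(pts); b=cv2.boxPoints(r); w=corners(b,10)
    print(nm,b.round(1).tolist(),"center",w.mean(0).round(1),"sides",np.linalg.norm(np.roll(w,-1,0)-w,axis=1).round(1),[round(float(np.arctan2(*(w[k+1]-w[k])[::-1])),3) for k in range(3)])
# jar red
red=((hsv[...,1]>150)&((hsv[...,0]<12)|(hsv[...,0]>170))&(hsv[...,2]>50)).astype(np.uint8); red[:205]=0;red[:,:335]=0
pts=cv2.findNonZero(red); r=cv2.minAreaRect(pts); w=corners(cv2.boxPoints(r),48); print("jar red",r,w.mean(0),np.linalg.norm(np.roll(w,-1,0)-w,axis=1),[np.arctan2(*(w[k+1]-w[k])[::-1]) for k in range(3)])
for nm,p,z in (("knob",(171,307),126.5),("sleeve pivot top",(204,195),90),("ja",(230,106),85),("jb",(377,124),85),("roll",(319,119),45)): print(nm,ray(i,p,z).round(1))
```

```text
jigplate [148 154 152] [ 40  10 154]
rest [154 156 153] [ 70   5 156]
bench [118 120 120] [ 30   4 120]
keeper [65 62 59] [105  24  65]
jar [12 25 88] [  5 220  88]
sleeve [27 30 31] [23 33 31]
rod [120 122 122] [ 30   4 122]
jig [[162.89999389648438, 295.70001220703125], [164.89999389648438, 182.60000610351562], [257.8999938964844, 184.3000030517578], [255.8000030517578, 297.3999938964844]] center [548.3  58.2] sides [197.3 164.4 197.7 159.6] [0.027, -1.573, -3.139]
rest [[344.20001220703125, 226.6999969482422], [417.6000061035156, 208.39999389648438], [431.1000061035156, 262.20001220703125], [357.6000061035156, 280.6000061035156]] center [ 543.8 -252.3] sides [134.9  97.  133.1  96.3] [-1.312, -2.917, 1.825]
jar red ((387.9712219238281, 242.75839233398438), (26.959999084472656, 40.31999969482422), 73.73979187011719) [ 544.70940053 -242.714803  ] [67.95511911 44.55166055 67.50422838 44.35625496] [np.float64(-1.2748260692416158), np.float64(-2.8736296166443878), np.float64(1.8640247576334383)]
knob [444.1  92.5 126.5]
sleeve pivot top [613.5  57.4  90. ]
ja [761.   21.3  85. ]
jb [ 735.2 -217.7   85. ]
roll [ 756.  -127.3   45. ]
```

Run:
```python
from h import *
i=np.load("top0.npy",allow_pickle=True).item(); im=i["color"]
g=im.astype(int).min(2)
m=(g>136).astype(np.uint8)
for nm,s in (("jig",(225,205)),("rest",(358,255))):
    n,l,st,c=cv2.connectedComponentsWithStats(cv2.morphologyEx(m,cv2.MORPH_OPEN,np.ones((2,2)))); 
    mm=(l==l[s[1],s[0]]).astype(np.uint8)
    r=cv2.minAreaRect(cv2.findNonZero(mm)); b=cv2.boxPoints(r); w=np.array([ray(i,p,10)[:2] for p in b])
    print(nm,st[l[s[1],s[0]]],b.round(1).tolist(),w.round(1).tolist(),"c",w.mean(0).round(1),np.linalg.norm(np.roll(w,-1,0)-w,axis=1).round(1))
a=cv2.resize(im[175:315,155:255],None,fx=4.2,fy=4.2,interpolation=cv2.INTER_CUBIC); b=cv2.resize(im[205:285,335:425],None,fx=4.2,fy=4.2,interpolation=cv2.INTER_CUBIC)
c=np.zeros((588,800,3),np.uint8); c[:a.shape[0],:a.shape[1]]=a; c[:b.shape[0],420:420+b.shape[1]]=b[:,:380]; cv2.imwrite("pics/crop.png",cv2.convertScaleAbs(c,alpha=1.4))
```

```text
jig [ 195  186   55   94 3168] [[194.8000030517578, 276.3999938964844], [199.6999969482422, 185.10000610351562], [250.1999969482422, 187.89999389648438], [245.3000030517578, 279.20001220703125]] [[483.5, 83.1], [643.6, 80.3], [640.2, -9.2], [480.0, -4.2]] c [561.8  37.5] [160.2  89.6 160.3  87.4]
rest [ 347  216   66   62 1204] [[345.6000061035156, 229.0], [398.79998779296875, 213.8000030517578], [412.79998779296875, 262.79998779296875], [359.6000061035156, 278.0]] [[569.6, -178.3], [597.9, -272.7], [512.1, -295.8], [484.6, -202.4]] c [ 541.1 -237.3] [98.6 88.9 97.3 88.3]
```

View pics/crop.png

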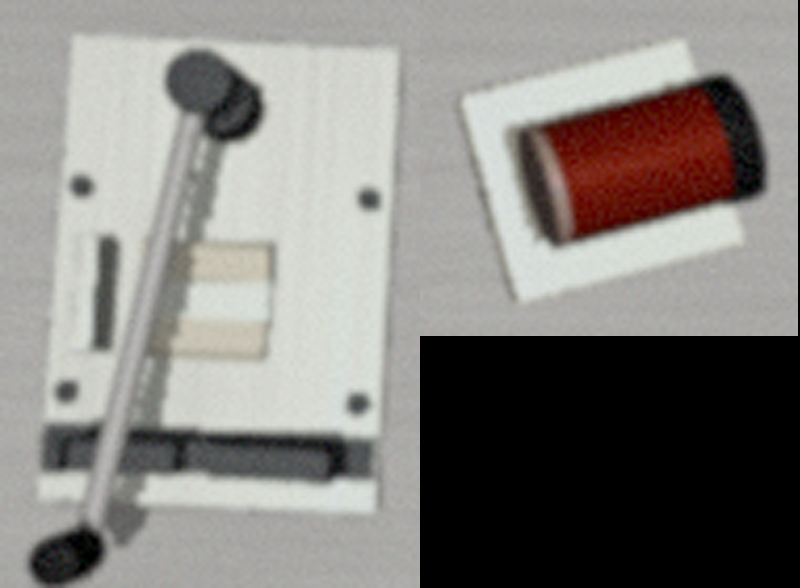

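The crop (scale 4.2) shows these points:
- **Jig plate corners:** (73,35), (399,50), (378,513), (38,500).
- **Rails:** outer edges at y≈242 and 357, front end at x≈269.
- **Stop:** (105,293).
- **Keeper:** about y 455, with the notch at (182,455).
- **Knob top:** (52,562).
- **Rest corners:** (463,97), (686,40), (743,243), (520,301).

Run:
```python
from h import *
i=np.load("top0.npy",allow_pickle=True).item()
J=lambda p,z:ray(i,((p[0]+.5)/4.2-.5+155,(p[1]+.5)/4.2-.5+175),z)[:2]
K=lambda p,z:ray(i,((p[0]-420+.5)/4.2-.5+335,(p[1]+.5)/4.2-.5+205),z)[:2]
c=np.array([J(p,10) for p in ((73,35),(399,50),(378,513),(38,500))])
print("jig corners",c.round(1).tolist(),np.linalg.norm(np.roll(c,-1,0)-c,axis=1).round(1),c.mean(0).round(1))
ex=(c[0]+c[1]-c[2]-c[3]);a=np.arctan2(ex[1],ex[0]); ey=c[0]+c[3]-c[1]-c[2]; b=np.arctan2(-ey[0],ey[1]); print("yaw from x",a,"from y",b)
screws=np.array([J(p,12) for p in((82,186),(369,200),(66,391),(358,404))]);print("screws",screws.mean(0))
yaw=(a*195+b*140)/335
ex=np.array([np.cos(yaw),np.sin(yaw)]);ey=np.array([-ex[1],ex[0]])
o=c.mean(0)
for nm,p,z in (("railtop",(232,242),29),("railbot",(225,357),29),("railfront",(270,300),29),("stop top L",(97,237),50),("stop R",(118,237),50),("stopLb",(93,350),50),("stopRb",(112,350),50),("pivot head",(199,81),75),("sleeve",(233,112),50),("notch",(182,455),76),("earL",(52,452),88),("earR",(340,462),88),("earRbench",(372,460),10),("knob",(52,562),126.5)):
    w=J(p,z); print(nm,w.round(1),"jigrel",(round(float((w-o)@ex),1),round(float((w-o)@ey),1)))
r=np.array([K(p,10) for p in ((463,97),(686,40),(743,243),(520,301))]); print("rest",r.mean(0).round(1),np.linalg.norm(np.roll(r,-1,0)-r,axis=1).round(1))
ey=r[0]+r[3]-r[1]-r[2]; ex=r[0]+r[1]-r[2]-r[3]; print(np.arctan2(-ey[0],ey[1]),np.arctan2(ex[1],ex[0]))
# jar: silhouette edge: lid far end, base circle bottom
for nm,p,z in (("lid topend",(742,135),60),("axis top base edge",(545,127),45),("axis bot base edge",(568,243),45),("lid top edge",(712,78),45),("lid bot edge",(745,198),45)): print(nm,K(p,z).round(1))
# side view
s=np.load("side0.npy",allow_pickle=True).item()
for nm,p in (("jigo",(*o,10)),("rest",(*r.mean(0),10))): print(nm,proj(s,p))
```

```text
jig corners [[646.8, 129.4], [642.6, -8.1], [450.0, -3.8], [453.5, 135.4]] [137.5 192.6 139.2 193.4] [548.2  63.2]
yaw from x -0.02661992522538007 from y -0.02790432307721512
screws [538.37735789  63.97594203]
railtop [559.1  56.5] jigrel (11.1, -6.5)
railbot [512.7  57.7] jigrel (-35.3, -6.4)
railfront [535.9  40.4] jigrel (-11.7, -23.2)
stop top L [558.9 106. ] jigrel (9.5, 43.1)
stop R [559.   97.8] jigrel (9.9, 34.8)
stopLb [514.7 105.7] jigrel (-34.7, 41.6)
stopRb [514.8  98.3] jigrel (-34.4, 34.2)
pivot head [617.6  63.5] jigrel (69.3, 2.1)
sleeve [609.4  54.3] jigrel (61.4, -7.3)
notch [476.1  64.7] jigrel (-72.2, -0.5)
earL [477.2 109.9] jigrel (-72.3, 44.7)
earR [474.9   4.5] jigrel (-71.7, -60.7)
earRbench [471.4  -0.8] jigrel (-75.0, -66.1)
knob [442.1  98.1] jigrel (-107.1, 32.0)
rest [ 542.3 -235.6] [97.5 87.5 96.4 87.5]
0.26373054306048804 0.2646066823613508
lid topend [ 554.4 -277.9]
axis top base edge [ 557.4 -204.1]
axis bot base edge [ 511.6 -212.8]
lid top edge [ 578.  -271.2]
lid bot edge [ 530.3 -283.4]
jigo [241.5277356 197.5133375]
rest [261.32355343 314.9388258 ]
```

```bash
cat >> h.py <<'E'
O=np.array([537.7,63.5]);YAW=-.027
def jig(x,y): c,s=np.cos(YAW),np.sin(YAW); return O+[c*x-s*y,s*x+c*y]
def knob(s): return jig(80-178*np.cos(s),178*np.sin(s))
def kpsi(s): return YAW-s
def rel(p0,psi0,p,psi):
    d=np.array(p)-p0; c,s=np.cos(psi0),np.sin(psi0)
    return [round(float(v),3) for v in (-(psi-psi0),)]+[round(float(v),1) for v in (c*d[0]+s*d[1],s*d[0]-c*d[1],-d[2])]
def st():
    s=read_state(); r=R.from_quat(s["ee_rot"]).as_matrix(); return s,s["position"],np.arctan2(r[1,0],r[0,0])
E
python3 - <<'E'
from h import *
i=np.load("top0.npy",allow_pickle=True).item()
K=lambda p,z:ray(i,((p[0]-420+.5)/4.2-.5+335,(p[1]+.5)/4.2-.5+205),z)[:2]
a=.264;ey=np.array([-np.sin(a),np.cos(a)]);ex=np.array([np.cos(a),np.sin(a)]);o=np.array([542.3,-235.6])
for n,p,z in (("lidend top",(766,140),68),("lid start top",(712,140),71),("base top rim",(572,190),70),("red/base top",(545,127),50),("bot",(565,243),45),("base bottom rim",(527,190),20)):
    w=K(p,z); print(n,w.round(1),"x",round((w-o)@ex,1),"y",round((w-o)@ey,1))
k=knob(.175); p0=np.array([202.97,591.1,208.0]); print(k,rel(p0,-.331,(443,97.7,160),-.202))
# arc in tool frame starting at knob, psi=-.202
for s in (.175,.36,.54,.72,.9,1.08,1.26,1.44,1.6,1.69): print(s,knob(s).round(0),rel(np.array([*knob(.175),0]),kpsi(.175),(*knob(s),0),kpsi(s)))
E
```

```text
lidend top [ 552.1 -284.6] x -3.3 y -49.8
lid start top [ 551.6 -262.8] x 1.9 y -28.7
base top rim [ 531.8 -209. ] x -3.2 y 28.4
red/base top [ 557.1 -203. ] x 22.8 y 27.6
bot [ 511.6 -211.7] x -23.4 y 31.1
base bottom rim [ 533.  -201.7] x -0.1 y 35.2
[443.29006605  97.05223605] [-0.129, 387.4, 388.6, 48.0]
0.175 [443.  97.] [-0.0, 0.0, -0.0, -0.0]
0.36 [453. 129.] [0.185, 3.0, -32.7, -0.0]
0.54 [468. 157.] [0.365, 11.7, -63.5, -0.0]
0.72 [487. 182.] [0.545, 25.8, -92.3, -0.0]
0.9 [511. 204.] [0.725, 44.8, -118.0, -0.0]
1.08 [538. 221.] [0.905, 68.1, -140.0, -0.0]
1.26 [568. 232.] [1.085, 94.9, -157.4, -0.0]
1.44 [599. 238.] [1.265, 124.4, -169.7, -0.0]
1.6 [628. 239.] [1.425, 152.1, -176.1, -0.0]
1.69 [644. 237.] [1.515, 168.1, -177.7, -0.0]
```

{"method": "carry_out", "body": {"motion": [[0,0,-0.129,39,39,5,1],[0,0,-0.129,78,78,10,1],[0,0,-0.129,116,116,14,1],[0,0,-0.129,155,155,19,1],[0,0,-0.129,194,194,24,1]]}}

```text
clock: 0.72
position: [323.8, 342.7, 183.6]
ee_rot: [0.995, -0.101, -0.0, 0.0]
contact_force: [1.8, -0.3, -0.4]
gripper_width: 85.1
grasp_force: 0.0
```

{"method": "carry_out", "body": {"motion": [[0,0,0,35,45,5,1],[0,0,0,70,90,10,1],[0,0,0,105,135,15,1],[0,0,0,140,180,20,1],[0,0,0,167,217,24,1]]}}

```text
clock: 1.35
position: [443.8, 96.5, 159.7]
ee_rot: [0.995, -0.101, -0.0, 0.0]
contact_force: [0.8, 0.9, -1.1]
gripper_width: 85.9
grasp_force: 0.0
```

Run:
```python
from h import *
s,p,psi=st(); print(s["clock"],p,psi,s["contact_force"],s["joints"].round(3))
print(rel(p,psi,(443,97.5,106),-.202))
i=grab("side"); k=proj(i,np.array([[*knob(.175),126],[443,97.5,106]])); print(k)
cv2.imwrite("pics/s1.png",cv2.resize(i["color"][60:300,100:420],None,fx=2.5,fy=2.5))
```

```text
1.35 [443.84540527  96.51969986 159.68530684] -0.20270885199563649 [ 0.77393364  0.93807866 -1.07026304] [ 0.574  0.139 -0.465 -0.    -0.968  0.795]
[-0.001, -1.0, -0.8, 53.7]
[[185.11869883 152.94824286]
 [186.48695707 160.38771715]]
```

View pics/s1.png

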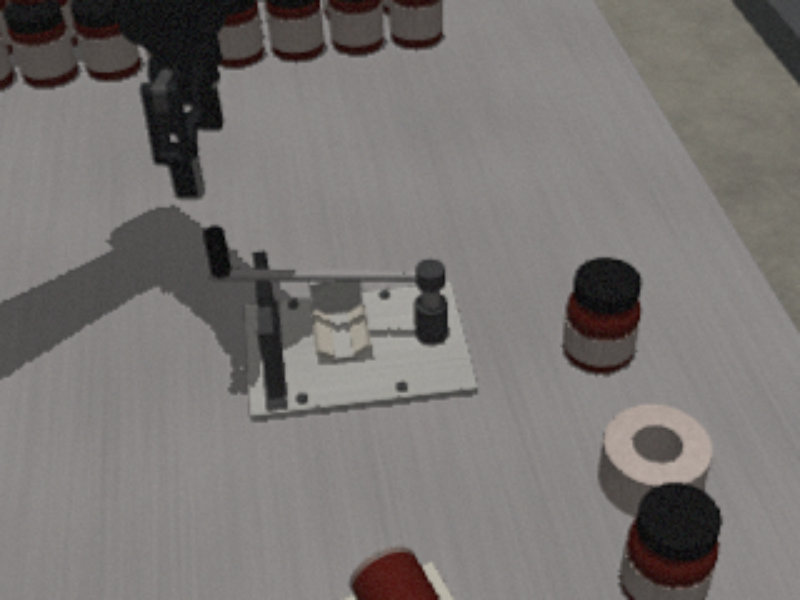

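The side view shows the knob top at px (185,152), against a prediction of (185,153). The gripper hangs right above it.

{"method": "carry_out", "body": {"motion": [[0,0,0,-1,-1,28,1],[0,0,0,-1,-1,53,1],[0,0,0,-1,-1,53,-0.3],[0,0,0,-1,-1,53,-1],[0,0,0,-1,-1,53,-1]]}}

```text
clock: 2.02
position: [443.5, 100.2, 108.1]
ee_rot: [0.995, -0.101, 0.001, -0.001]
contact_force: [0.2, -0.2, 0.9]
gripper_width: 32.2
grasp_force: 0.0
```

{"method": "carry_out", "body": {"motion": [[0,0,0,0,0,0,-1],[0,0,0,0,0,0,-1],[0,0,0,0,0,0,-1]]}}

```text
clock: 2.4
position: [442.8, 99.8, 107.2]
ee_rot: [0.995, -0.101, 0.0, -0.0]
contact_force: [-0.3, 0.1, -0.5]
gripper_width: 0.2
grasp_force: 0.0
```

Run:
```python
from h import *
i=grab("side"); j=grab("top"); p=st()[1]; print(p,proj(i,p),proj(j,p),proj(i,p-[0,0,14]))
a=cv2.resize(i["color"][100:220,140:240],None,fx=4,fy=4); b=cv2.resize(j["color"][240:360,120:220],None,fx=4,fy=4)
cv2.imwrite("pics/s2.png",cv2.convertScaleAbs(np.hstack([a,b]),alpha=1.8))
```

```text
[442.78300786  99.73109872 107.0625109 ] [186.25222375 159.33922186] [169.41831664 306.42748568] [187.2894896  164.49294842]
```

View pics/s2.png

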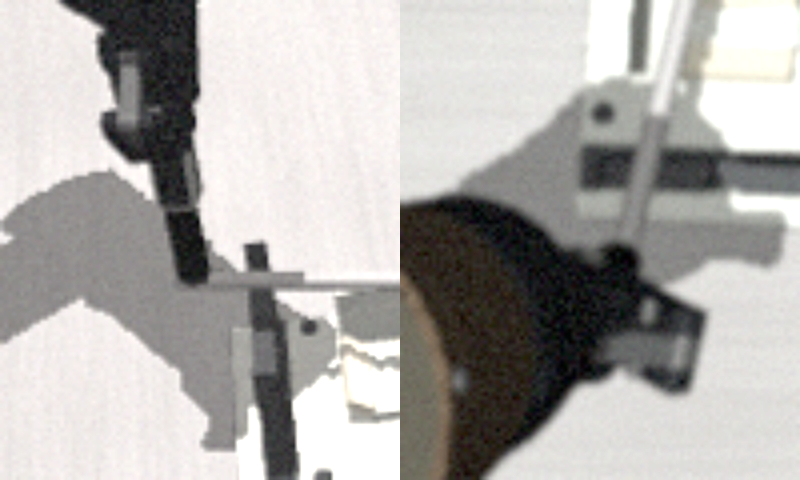

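The top view shows the rod end at px (175,304), unmoved. The side view shows a dark vertical piece at px (187,160), which looks like the knob itself, so the fingers may have closed off it. I'll check by projection.

Run:
```python
from h import *
s=np.load("side0.npy",allow_pickle=True).item();t=np.load("top0.npy",allow_pickle=True).item()
psi=-.202;x=np.array([np.cos(psi),np.sin(psi),0]);y=np.array([np.sin(psi),-np.cos(psi),0])
p=np.array([443.8,96.5,159.7])
for w in (42.5,-42.5):
  for dz in (-1,-14): print("open tip",w,dz,proj(s,p+y*w+[0,0,dz]))
print("seen near (175,137) far (184,111)")
for z in (80,94,108,126): print("knob z",z,proj(s,[*knob(.175),z]),proj(t,[*knob(.175),z]))
st_=st(); p=st_[1]
for z in (93,107,125,145,165): print("tool z",z,proj(s,[p[0],p[1],z]),proj(t,[p[0],p[1],z]))
print(st_[0])
# knob candidates: intersect top-view pixel and side-view pixel rays by LSQ
def pix(i,px):
    d=R.from_quat(i["orientation"]).apply(np.linalg.inv(np.array(i["mtx"]))@np.array([*px,1.])); return np.array(i["position"]),d/np.linalg.norm(d)
A=0;b=0
for i,px in ((t,(167.3,308.8)),(s,(185.2,152))):
    o,d=pix(i,px);P=np.eye(3)-np.outer(d,d);A=A+P;b=b+P@o
print("knob top tri",np.linalg.solve(A,b))
```

```text
open tip 42.5 -1 [179.24479097 153.50012693]
open tip 42.5 -14 [180.36603966 158.7479183 ]
open tip -42.5 -1 [186.10885708 127.75204733]
open tip -42.5 -14 [187.08461295 132.92180298]
seen near (175,137) far (184,111)
knob z 80 [188.53943727 169.97184593] [175.73420127 304.20875871]
knob z 94 [187.52480785 164.92245415] [173.45926155 305.16797254]
knob z 108 [186.48735649 159.75948703] [171.08086032 306.17081025]
knob z 126 [185.11869883 152.94824286] [167.85919015 307.52920693]
tool z 93 [187.29406947 164.51570378] [171.84094983 305.41590662]
tool z 107 [186.25690692 159.36249051] [169.42933029 306.42288689]
tool z 125 [184.88872813 152.56460031] [166.16291772 307.78678902]
tool z 145 [183.32079952 144.77423945] [162.29520442 309.4017664 ]
tool z 165 [181.7001807  136.72208367] [158.15052645 311.13239135]
{'clock': 2.5, 'joints': array([ 5.81345272e-01,  2.04090908e-01, -5.40096071e-01,  2.53249413e-05,
       -8.26533283e-01,  7.87674265e-01]), 'joint_vel': array([-0.00305349,  0.00253056,  0.00081988, -0.0001678 , -0.00040428,
       -0.00174158]), 'joint_efforts': array([ 5.71297423e-03, -2.59552467e+01,  1.49331915e+01,  3.31694014e+00,
       -1.77770644e-04, -1.13440052e-05]), 'position': array([442.78300786,  99.73109872, 107.0625109 ]), 'ee_rot': array([ 9.94915944e-01, -1.00708800e-01,  3.53925614e-05, -1.67507048e-05]), 'contact_force': array([-0.27653397, -0.99322473,  0.06873796]), 'wrist_torque': array([-0.01778004, -0.04190563, -0.0179628 ]), 'grasp_force': 0.0, 'gripper_width': 0.06024459721368693}
knob top tri [442.81028498  97.07348564 128.4999803 ]
```

{"method": "carry_out", "body": {"motion": [[0,0,0,0,0,0,1],[0,0,0,0,0,0,1],[0,0,0,0,0,0,1],[0,0,0,0,0,0,1],[0,0,0,0,0,0,1]]}}

```text
clock: 3.12
position: [442.8, 99.7, 107.0]
ee_rot: [0.995, -0.101, -0.0, 0.0]
contact_force: [-0.1, -0.7, -0.2]
gripper_width: 85.1
grasp_force: 0.0
```

{"method": "carry_out", "body": {"motion": [[0,0,0,0,2,10,1],[0,0,0,0,2,20,1],[0,0,0,0,2,30,1],[0,0,0,0,2,30,1]]}}

```text
clock: 3.62
position: [441.7, 97.3, 75.9]
ee_rot: [0.995, -0.101, -0.001, 0.001]
contact_force: [-0.1, -0.5, 0.2]
gripper_width: 85.4
grasp_force: 0.0
```

Run:
```python
from h import *
s,p,psi=st(); print(p,psi,s["contact_force"],s["gripper_width"])
i=grab("side"); j=grab("top")
a=cv2.resize(i["color"][80:200,130:230],None,fx=4,fy=4); b=cv2.resize(j["color"][240:360,120:220],None,fx=4,fy=4)
cv2.imwrite("pics/s3.png",cv2.convertScaleAbs(np.hstack([a,b]),alpha=2.2))
```

```text
[441.66496899  97.33501273  75.85396777] -0.20194716587346517 [-0.06792865 -0.53846704  0.22918347] 85.36339754698247
```

View pics/s3.png

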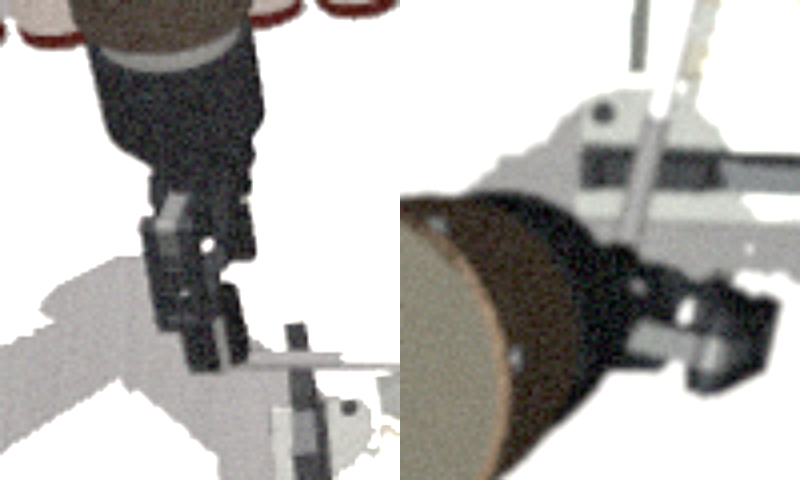

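The side view shows the near fingertip at px (181,172) and the knob at px (189,160). The tips look about 30 mm higher than reported. I'll close and read the width, which should be 18 on the knob and 10 on the rod.

{"method": "carry_out", "body": {"motion": [[0,0,0,1,0,0,-1],[0,0,0,1,0,0,-1],[0,0,0,1,0,0,-1],[0,0,0,1,0,0,-1],[0,0,0,1,0,0,-1]]}}

```text
clock: 4.35
position: [443.5, 97.7, 77.3]
ee_rot: [0.995, -0.101, 0.0, -0.0]
contact_force: [-0.5, 0.4, 2.0]
gripper_width: 16.7
grasp_force: 58.4
```

It has the knob: width 16.7, grip 58 N. Next I lift it and swing it aside.

{"method": "carry_out", "body": {"motion": [[0,0,0,0,0,-6,-1],[0,0,0,0,0,-12,-1],[0,0,0,0,0,-19,-1],[0,0,0,0,0,-19,-1]]}}

```text
clock: 4.85
position: [443.7, 97.6, 95.4]
ee_rot: [0.995, -0.101, 0.0, -0.0]
contact_force: [6.0, -0.4, -9.0]
gripper_width: 16.1
grasp_force: 58.7
```

{"method": "carry_out", "body": {"motion": [[0,0,0.15,2,-26.6,0,-1],[0,0,0.3,8,-52.6,0,-1],[0,0,0.45,17.7,-77.4,0,-1],[0,0,0.6,31.1,-100.5,0,-1],[0,0,0.75,47.8,-121.3,0,-1]]}}

```text
clock: 5.48
position: [514.0, 205.5, 94.2]
ee_rot: [0.888, -0.46, -0.001, 0.002]
contact_force: [5.4, -6.9, -10.1]
gripper_width: 16.2
grasp_force: 58.8
```

{"method": "carry_out", "body": {"motion": [[0,0,0.15,2,-26.6,0,-1],[0,0,0.3,8,-52.6,0,-1],[0,0,0.45,17.7,-77.4,0,-1],[0,0,0.6,31.1,-100.5,0,-1],[0,0,0.75,47.8,-121.3,0,-1]]}}

```text
clock: 6.1
position: [639.2, 236.3, 92.3]
ee_rot: [-0.657, 0.754, 0.001, -0.004]
contact_force: [-0.2, -4.3, -8.6]
gripper_width: 16.2
grasp_force: 58.9
```

{"method": "carry_out", "body": {"motion": [[0,0,0,0,0,0,-1],[0,0,0,0,0,0,-1]]}}

```text
clock: 6.35
position: [638.8, 236.3, 93.1]
ee_rot: [-0.659, 0.752, 0.001, -0.004]
contact_force: [1.0, -4.6, -10.2]
gripper_width: 16.2
grasp_force: 58.8
```

Run:
```python
from h import *
s,p,psi=st(); print(p,psi,s["contact_force"],s["gripper_width"],s["joints"].round(2), knob(1.675),kpsi(1.675))
```

```text
[638.76932794 236.31641955  93.12983208] -1.701695633588544 [  0.9947129   -4.62051096 -10.22059523] 16.175617382277597 [ 0.59  0.57  0.02 -0.   -1.03 -0.72] [640.95814832 237.81037705] -1.702
```

Bar is aside at about 1.67 rad. I lower it, release, rise and retreat.

{"method": "carry_out", "body": {"motion": [[0,0,0,0,0,8,-1],[0,0,0,0,0,16,-1],[0,0,0,0,0,16,1],[0,0,0,0,0,16,1],[0,0,0,0,0,16,1]]}}

```text
clock: 6.98
position: [641.9, 239.6, 81.9]
ee_rot: [-0.66, 0.752, -0.0, 0.002]
contact_force: [-0.5, 0.1, 0.4]
gripper_width: 70.1
grasp_force: 0.0
```

{"method": "carry_out", "body": {"motion": [[0,0,0,0,0,0,1],[0,0,0,0,0,-25,1],[0,0,0,0,0,-60,1],[0,0,0,0,0,-100,1],[0,0,0,0,0,-100,1]]}}

```text
clock: 7.6
position: [643.3, 239.4, 185.1]
ee_rot: [-0.66, 0.752, -0.001, 0.005]
contact_force: [-0.0, -0.6, 0.0]
gripper_width: 85.3
grasp_force: 0.0
```

Run:
```python
from h import *
s,p,psi=st(); print(p,psi,s["contact_force"],s["gripper_width"])
a=.264;ey=np.array([-np.sin(a),np.cos(a)]);J=np.array([542.3,-235.6])-10*ey; print(J)
print("to jar",rel(p,psi,(*J,150),a-np.pi/2)); B=J+130*ey; print("bench spot",B,rel(p,psi,(*B,60),a-np.pi/2))
```

```text
[643.31531457 239.38432139 185.09392913] -1.7012258244654448 [-0.01764025 -0.64671022  0.01747887] 85.32341866066554
[ 544.90944045 -245.25353928]
to jar [-0.394, 493.3, 34.5, 35.1]
bench spot [ 510.98671462 -119.75752869] [-0.394, 373.3, 84.5, 125.1]
```

{"method": "carry_out", "body": {"motion": [[0,0,-0.08,60,14,4,-1],[0,0,-0.16,120,27,8,-1],[0,0,-0.24,180,41,12,-1],[0,0,-0.32,240,54,16,-1],[0,0,-0.394,300,68,20,-1]]}}

```text
clock: 8.22
position: [533.2, -51.9, 159.5]
ee_rot: [0.795, -0.607, -0.0, 0.0]
contact_force: [-0.1, -0.6, 0.4]
gripper_width: 0.2
grasp_force: 0.0
```

{"method": "carry_out", "body": {"motion": [[0,0,0,30,22,30,-1],[0,0,0,61,43,60,-1],[0,0,0,61,43,105,-1],[0,0,0,61,43,135,-1],[0,0,0,61,43,145,-1]]}}

```text
clock: 8.85
position: [507.1, -120.5, 12.9]
ee_rot: [0.794, -0.608, -0.002, 0.001]
contact_force: [-0.4, 0.7, 0.6]
gripper_width: 0.2
grasp_force: 0.0
```

Run:
```python
from h import *
s,p,psi=st(); print(p,psi,s["contact_force"],s["gripper_width"])
i=grab("side"); 
for z in (p[2]-14,p[2]+20,p[2]+40): print(proj(i,[p[0],p[1],z]))
j=grab("top"); print("top",proj(j,p),proj(j,[p[0],p[1],40]))
u=proj(i,p).astype(int); v=proj(j,p).astype(int); print(u,v)
a=cv2.resize(i["color"][u[1]-80:u[1]+40,u[0]-50:u[0]+50],None,fx=4,fy=4); b=cv2.resize(j["color"][180:300,200:300],None,fx=4,fy=4)
cv2.imwrite("pics/s4.png",cv2.convertScaleAbs(np.hstack([a,b]),alpha=2.0))
```

```text
[ 507.08035338 -120.54316993   12.94047768] -1.3083310161270778 [-0.42600789  0.66159825  0.61019451] 0.2387294356847841
[233.72571388 269.33365572]
[232.33285477 258.60534868]
[231.47344994 251.98590034]
top [312.6823183  264.32811041] [314.03425764 264.45543978]
[233 264] [312 264]
```

View pics/s4.png

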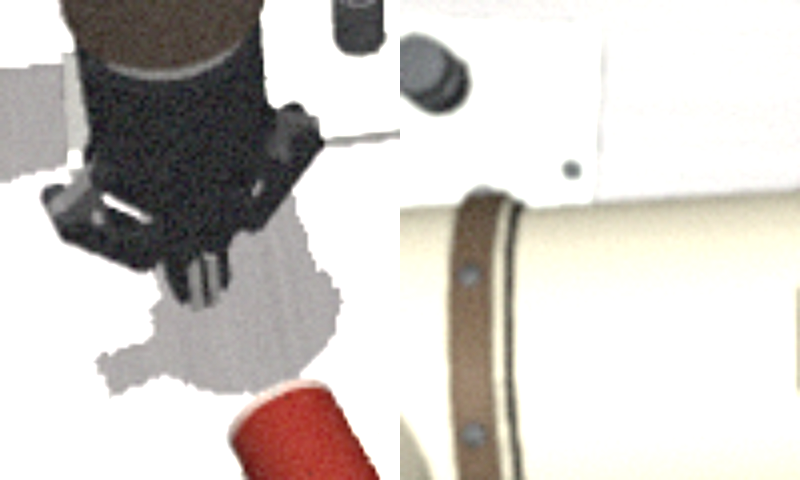

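The side view shows the closed fingertips at px (234,260), which puts them at z≈27 to 32 with the reported TCP at 13. So the tips stand higher than stated. A gentle touch on the bench will settle it.

{"method": "carry_out", "body": {"motion": [[0,0,0,0,0,5,-1],[0,0,0,0,0,10,-1],[0,0,0,0,0,13,-1],[0,0,0,0,0,15,-1],[0,0,0,0,0,15,-1]]}}

```text
clock: 9.57
position: [508.7, -120.4, -0.0]
ee_rot: [0.794, -0.608, -0.0, 0.0]
contact_force: [0.2, -0.9, 0.0]
gripper_width: 0.3
grasp_force: 0.0
```

{"method": "carry_out", "body": {"motion": [[0,0,0,0,0,3,-1],[0,0,0,0,0,5,-1],[0,0,0,0,0,5,-1]]}}

```text
clock: 9.95
position: [508.6, -120.4, -5.2]
ee_rot: [0.794, -0.608, -0.0, 0.0]
contact_force: [-0.2, 0.2, -0.0]
gripper_width: -0.1
grasp_force: 0.0
```

{"method": "carry_out", "body": {"motion": [[0,0,0,0,0,3,-1],[0,0,0,0,0,6,-1],[0,0,0,0,0,6,-1]]}}

```text
clock: 10.32
position: [508.5, -120.4, -11.3]
ee_rot: [0.794, -0.608, -0.0, 0.0]
contact_force: [0.7, 0.7, 0.4]
gripper_width: 0.0
grasp_force: 0.0
```

{"method": "carry_out", "body": {"motion": [[0,0,0,0,0,2,-1],[0,0,0,0,0,4,-1],[0,0,0,0,0,4,-1]]}}

```text
clock: 10.7
position: [508.6, -120.3, -15.2]
ee_rot: [0.794, -0.608, -0.0, 0.0]
contact_force: [-0.0, 0.4, 0.2]
gripper_width: 0.0
grasp_force: 0.0
```

{"method": "carry_out", "body": {"motion": [[0,0,0,0,0,2,-1],[0,0,0,0,0,4,-1],[0,0,0,0,0,4,-1]]}}

```text
clock: 11.08
position: [508.6, -120.4, -19.2]
ee_rot: [0.794, -0.608, -0.0, 0.0]
contact_force: [0.0, 0.3, -0.2]
gripper_width: -0.1
grasp_force: 0.0
```

Run:
```python
from h import *
s,p,psi=st(); print(s["clock"],p,s["contact_force"])
```

```text
11.075 [ 508.59021562 -120.37171372  -19.2172319 ] [ 0.02275897  0.262165   -0.19373064]
```

{"method": "carry_out", "body": {"motion": [[0,0,0,0,0,2,-1],[0,0,0,0,0,2,-1]]}}

```text
clock: 11.32
position: [508.6, -120.4, -21.1]
ee_rot: [0.794, -0.608, -0.0, 0.0]
contact_force: [-0.3, -0.3, 0.5]
gripper_width: -0.2
grasp_force: 0.0
```

{"method": "carry_out", "body": {"motion": [[0,0,0,0,0,2,-1],[0,0,0,0,0,2,-1]]}}

```text
clock: 11.58
position: [508.7, -120.4, -23.1]
ee_rot: [0.794, -0.608, -0.0, 0.0]
contact_force: [0.1, -0.3, -0.1]
gripper_width: -0.1
grasp_force: 0.0
```

{"method": "carry_out", "body": {"motion": [[0,0,0,0,0,2,-1],[0,0,0,0,0,2,-1]]}}

```text
clock: 11.82
position: [508.8, -120.4, -23.2]
ee_rot: [0.794, -0.608, 0.0, 0.0]
contact_force: [-3.6, 0.9, 13.5]
gripper_width: -0.2
grasp_force: 6.7
```

{"method": "carry_out", "body": {"motion": [[0,0,0,0,0,2,-1],[0,0,0,0,0,2,-1]]}}

```text
clock: 12.08
position: [508.9, -120.4, -23.4]
ee_rot: [0.794, -0.608, 0.0, 0.0]
contact_force: [-8.3, 2.9, 27.3]
gripper_width: 0.2
grasp_force: 13.8
```

Touch at reported z = -23.1 with the fingers shut, so the true height is the reported height plus 37 mm. Now I rise, open and go over the jar.

{"method": "carry_out", "body": {"motion": [[0,0,0,0,0,-50,1],[0,0,0,0,0,-105,1],[0,0,0,43,-1,-105,1],[0,0,0,87,-2,-105,1],[0,0,0,130,-2,-105,1]]}}

```text
clock: 12.7
position: [544.8, -246.5, 78.3]
ee_rot: [0.794, -0.608, 0.0, -0.0]
contact_force: [0.3, -0.2, 0.0]
gripper_width: 85.6
grasp_force: 0.0
```

{"method": "carry_out", "body": {"motion": [[0,0,0,0,0,0,1],[0,0,0,0,0,0,1]]}}

```text
clock: 12.95
position: [543.8, -245.1, 77.5]
ee_rot: [0.794, -0.609, -0.001, 0.0]
contact_force: [-0.6, -0.2, -0.0]
gripper_width: 85.8
grasp_force: 0.0
```

Run:
```python
from h import *
s,p,psi=st(); print(s["clock"],p,psi,s["contact_force"])
a=.264;ey=np.array([-np.sin(a),np.cos(a)]);J=np.array([542.3,-235.6])-10*ey
print("to jar",rel(p,psi,(*J,-1),a-np.pi/2))
i=grab("side")
# jar red mask in side view: axis check
for nm,q in (("base top",[*(J+42*ey),70]),("lidend top",[*(J-42*ey),71]),("bodyend",[*(J-28*ey),70])): print(nm,proj(i,q))
cv2.imwrite("pics/s5.png",cv2.convertScaleAbs(cv2.resize(i["color"][220:360,180:340],None,fx=4.2,fy=4.2),alpha=1.8))
```

```text
12.95 [ 543.83891879 -245.09700721   77.53815923] -1.308414241878478 [-0.63058842 -0.15466646 -0.01419482]
to jar [-0.002, 0.4, -1.0, 78.5]
base top [252.34252388 281.58038587]
lidend top [273.98357041 321.2179563 ]
bodyend [270.14989116 314.4523969 ]
```

View pics/s5.png

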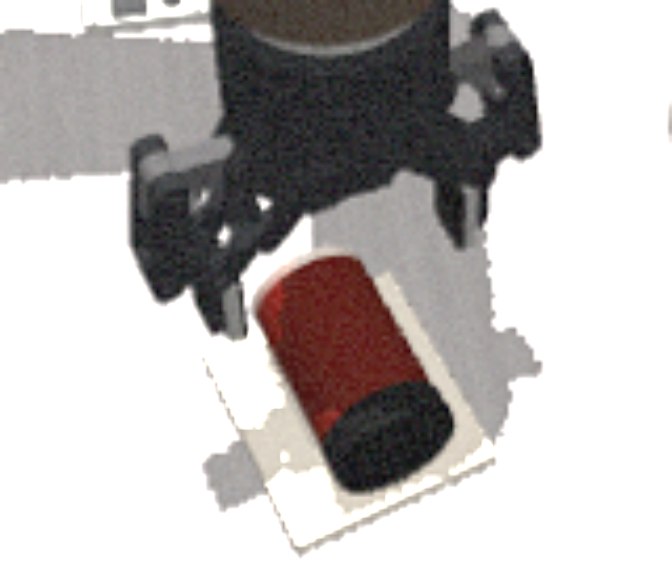

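The side view shows the base's top edge at px (252.6,281.4) and the lid start at (269,314.5). Predictions were (252.3,281.6) and (270,314.5), so the jar is located. I descend and grip.

{"method": "carry_out", "body": {"motion": [[0,0,0,0,-1,25,1],[0,0,0,0,-1,50,1],[0,0,0,0,-1,68,1],[0,0,0,0,-1,78,1],[0,0,0,0,-1,78,0.8]]}}

```text
clock: 13.62
position: [545.1, -244.3, -0.3]
ee_rot: [0.794, -0.608, -0.001, 0.0]
contact_force: [0.6, 0.4, -0.2]
gripper_width: 76.9
grasp_force: 0.0
```

{"method": "carry_out", "body": {"motion": [[0,0,0,0,0,0,0.2],[0,0,0,0,0,0,0],[0,0,0,0,0,0,0],[0,0,0,0,0,0,0],[0,0,0,0,0,0,0]]}}

```text
clock: 14.25
position: [545.7, -245.4, 1.4]
ee_rot: [0.794, -0.608, 0.001, -0.0]
contact_force: [-2.5, -0.7, 6.0]
gripper_width: 48.4
grasp_force: 61.9
```

Gripped at width 48.4. I lift and carry it over the cradle at jig y ≈ -10.

{"method": "carry_out", "body": {"motion": [[0,0,0,0,0,-20,0],[0,0,0,0,0,-45,0],[0,0,0,0,0,-65,0],[0,0,0.02,-30,-7,-65,0],[0,0,0.05,-70,-17,-65,0]]}}

```text
clock: 14.88
position: [543.5, -172.9, 65.1]
ee_rot: [0.777, -0.629, 0.0, -0.0]
contact_force: [-0.3, 0.1, -2.7]
gripper_width: 48.3
grasp_force: 62.3
```

Run:
```python
from h import *
s,p,psi=st(); print(s["clock"],p,psi,s["contact_force"],s["gripper_width"],s["grasp_force"])
print(rel(p,psi,(*jig(0,-10),66),YAW-np.pi/2))
```

```text
14.875 [ 543.49914269 -172.85844711   65.05334989] -1.3613896009322293 [-0.25564953  0.13064985 -2.65027456] 48.32347190959527 62.27608680725098
[0.236, -222.7, -41.1, -0.9]
```

{"method": "carry_out", "body": {"motion": [[0,0,0.05,-45,-9,0,0],[0,0,0.1,-95,-18,0,0],[0,0,0.16,-145,-27,0,0],[0,0,0.21,-190,-35,0,0],[0,0,0.236,-223,-41,0,0]]}}

```text
clock: 15.5
position: [536.3, 55.5, 65.0]
ee_rot: [-0.699, 0.715, 0.0, 0.0]
contact_force: [0.5, 0.2, -0.9]
gripper_width: 48.0
grasp_force: 62.3
```

{"method": "carry_out", "body": {"motion": [[0,0,0,0,0,0,0],[0,0,0,0,0,0,0]]}}

```text
clock: 15.75
position: [536.3, 53.2, 64.8]
ee_rot: [-0.699, 0.715, 0.0, -0.0]
contact_force: [-0.4, -0.3, -2.1]
gripper_width: 48.5
grasp_force: 62.3
```

Run:
```python
from h import *
s,p,psi=st(); print(s["clock"],p,psi,s["contact_force"],s["gripper_width"],s["grasp_force"])
print(rel(p,psi,(*jig(0,-10),66),YAW-np.pi/2))
i=grab("side");j=grab("top")
ey=np.array([-np.sin(YAW),np.cos(YAW)]);ex=np.array([ey[1],-ey[0]])
c=jig(0,0)
print("stop top corners",[proj(i,[*jig(x,42),50]).round(1) for x in(-23,23)]," rails front",[proj(i,[*jig(x,-22),29]).round(1) for x in (-21,21)])
print("jar lid end axis",proj(i,[*(p[:2]-42*ey),112]))
a=cv2.resize(i["color"][110:230,180:310],None,fx=4.5,fy=4.5)
cv2.imwrite("pics/s6.png",cv2.convertScaleAbs(a,alpha=1.8))
```

```text
15.75 [536.25218483  53.24871445  64.84418533] -1.593829974253325 [-0.43749233 -0.34217474 -2.08061007] 48.48360809572178 62.30319857597351
[0.004, -0.3, -1.2, -1.2]
stop top corners [array([223.3, 173.4]), array([243.9, 171.1])]  rails front [array([227.5, 200. ]), array([246.9, 197.7])]
jar lid end axis [235.19681763 179.47738281]
```

View pics/s6.png

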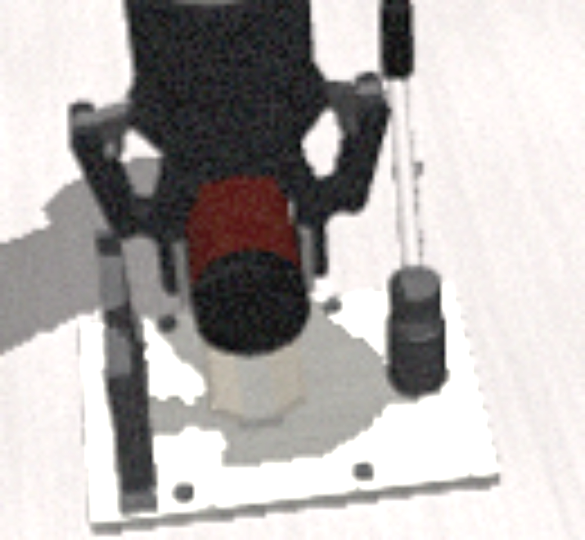

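The side view shows the jar centred over the rails. The rails' front edges at px (227.5,200) and (247,199) match the prediction, and the bar is aside at right. I lower it gently.

{"method": "carry_out", "body": {"motion": [[0,0,0.004,0,-1,20,0],[0,0,0.004,0,-1,38,0],[0,0,0.004,0,-1,50,0],[0,0,0.004,0,-1,57,0],[0,0,0.004,0,-1,60,0]]}}

```text
clock: 16.48
position: [537.7, 53.3, 4.8]
ee_rot: [-0.697, 0.717, -0.0, -0.0]
contact_force: [0.1, -0.8, -1.8]
gripper_width: 48.6
grasp_force: 62.3
```

{"method": "carry_out", "body": {"motion": [[0,0,0,0,0,1.5,0],[0,0,0,0,0,3,0],[0,0,0,0,0,3,0]]}}

```text
clock: 16.85
position: [538.0, 53.7, 2.6]
ee_rot: [-0.698, 0.716, -0.0, 0.0]
contact_force: [-0.2, 0.4, 0.7]
gripper_width: 48.7
grasp_force: 62.6
```

Seating contact is there. Next I slide gently toward the stop (+y of the jig is tool -x).

{"method": "carry_out", "body": {"motion": [[0,0,0,0,0,0.7,0],[0,0,0,-2,0,0.7,0],[0,0,0,-4,0,0.7,0],[0,0,0,-6,0,0.7,0],[0,0,0,-6,0,0.7,0]]}}

```text
clock: 17.48
position: [536.7, 58.4, 1.6]
ee_rot: [-0.697, 0.717, 0.0, -0.001]
contact_force: [-3.6, -4.1, 6.7]
gripper_width: 48.9
grasp_force: 63.0
```

{"method": "carry_out", "body": {"motion": [[0,0,0,-1,0,0,0],[0,0,0,-2,0,0,0],[0,0,0,-2,0,0,0]]}}

```text
clock: 17.85
position: [536.7, 60.0, 1.6]
ee_rot: [-0.697, 0.717, 0.0, -0.002]
contact_force: [-1.9, -6.8, 5.9]
gripper_width: 48.5
grasp_force: 62.9
```

{"method": "carry_out", "body": {"motion": [[0,0,0,-1,0,-0.4,0],[0,0,0,-2,0,-0.4,0],[0,0,0,-2,0,-0.4,0]]}}

```text
clock: 18.23
position: [536.5, 60.1, 1.5]
ee_rot: [-0.697, 0.717, -0.0, -0.003]
contact_force: [0.8, -13.9, 3.9]
gripper_width: 48.6
grasp_force: 62.6
```

{"method": "carry_out", "body": {"motion": [[0,0,0,-1,0,0,0],[0,0,0,-1,0,0,0]]}}

```text
clock: 18.48
position: [536.4, 60.2, 1.5]
ee_rot: [-0.697, 0.717, -0.0, -0.003]
contact_force: [0.9, -18.8, 3.7]
gripper_width: 48.7
grasp_force: 62.6
```

Contact with the stop is firm: stuck at y=60.1, 19 N. I ease the push, release, then rise straight up.

{"method": "carry_out", "body": {"motion": [[0,0,0,0.8,0,0,0],[0,0,0,1.5,0,-0.3,0],[0,0,0,1.5,0,-0.3,0.5],[0,0,0,1.5,0,-0.3,0.5],[0,0,0,1.5,0,-0.3,0.5]]}}

```text
clock: 19.1
position: [538.6, 63.6, 2.2]
ee_rot: [-0.698, 0.716, -0.0, 0.001]
contact_force: [1.2, -0.4, 0.2]
gripper_width: 64.0
grasp_force: 0.8
```

{"method": "carry_out", "body": {"motion": [[0,0,0,0,0,0,0.5],[0,0,0,0,0,-15,0.5],[0,0,0,0,0,-45,0.5],[0,0,0,0,0,-85,0.5],[0,0,0,0,0,-85,1]]}}

```text
clock: 19.73
position: [539.8, 63.9, 91.0]
ee_rot: [-0.698, 0.716, -0.001, 0.003]
contact_force: [0.0, 0.3, 0.5]
gripper_width: 79.9
grasp_force: 0.0
```

Run:
```python
from h import *
s,p,psi=st(); print(s["clock"],p,psi,s["contact_force"],s["gripper_width"])
i=grab("side")
ey=np.array([-np.sin(YAW),np.cos(YAW)])
for y in (-42,-28,42): print(y,"top",proj(i,[*jig(0,y),70]).round(1))
k=knob(1.675); print("knob",k,"rel",rel(p,psi,(*k,90),kpsi(1.675)))
print("knobtop px",proj(i,[*k,112]),proj(i,[*k,94]))
a=cv2.resize(i["color"][90:230,170:320],None,fx=4.2,fy=4.2)
cv2.imwrite("pics/s7.png",cv2.convertScaleAbs(a,alpha=1.8))
```

```text
19.725 [539.75068428  63.90607479  91.0395253 ] -1.597143780934935 [0.00125737 0.26403545 0.50610408] 79.89968818327593
-42 top [236.8 191.3]
-28 top [236.1 186.8]
42 top [232.9 165.3]
knob [640.95814832 237.81037705] rel [0.105, -176.5, -96.6, 1.0]
knobtop px [267.63395767 110.67469166] [267.78695329 117.14499512]
```

View pics/s7.png

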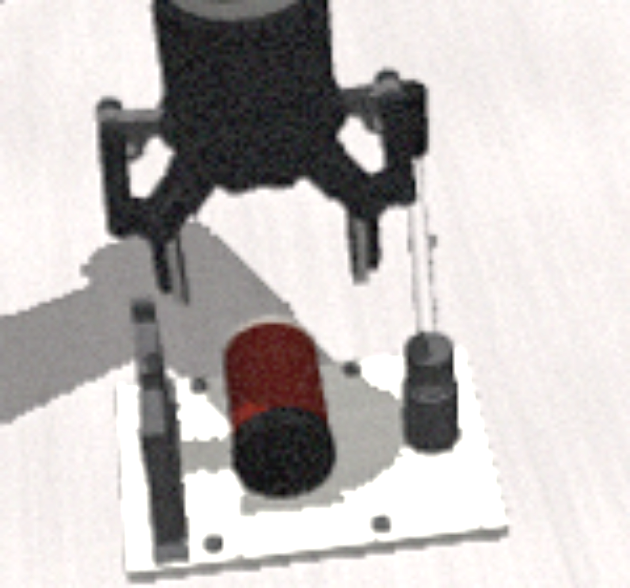

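The side view shows the jar lying in the V. The lid start is at px (236,188), against a prediction of (236,187) for fully home. The bar is still aside. I go back to the knob.

{"method": "carry_out", "body": {"motion": [[0,0,0.03,-40,-22,-12,1],[0,0,0.06,-90,-49,-12,1],[0,0,0.09,-140,-77,-12,1],[0,0,0.105,-176,-97,-12,1],[0,0,0.105,-176,-97,-12,1]]}}

```text
clock: 20.4
position: [639.3, 238.4, 96.6]
ee_rot: [-0.66, 0.751, 0.0, -0.001]
contact_force: [-0.6, -0.6, -0.2]
gripper_width: 85.3
grasp_force: 0.0
```

Run:
```python
from h import *
s,p,psi=st(); print(s["clock"],p,psi,s["gripper_width"])
k=knob(1.675); print(k,"rel",rel(p,psi,(*k,63),kpsi(1.675)))
for n in("top","side"):
    i=grab(n); c=proj(i,[*k,112]); x,y=c.astype(int); print(n,c,"TCP",proj(i,p+[0,0,37]))
    # dark blob seen outside the tool, near expected knob
    np.save("k_"+n,i["color"])
    cv2.imwrite(f"pics/k_{n}.png",i["color"])
t=np.load("k_side.npy"); a=cv2.resize(t[60:180,210:330],None,fx=4.5,fy=4.5); cv2.imwrite("pics/s8.png",cv2.convertScaleAbs(a,alpha=2))
```

```text
20.4 [639.31865019 238.44323565  96.64850755] -1.7004795702706015 85.3481117847548
[640.95814832 237.81037705] rel [0.002, 0.4, -1.7, 33.6]
top [ 83.18848415 172.99590821] TCP [ 75.76436078 170.9603884 ]
side [267.63395767 110.67469166] TCP [266.70404804 102.60273909]
```

{"method": "carry_out", "body": {"motion": [[0,0,0,0,-1.5,17,1],[0,0,0,0,-1.5,33,1],[0,0,0,0,-1.5,33,0.2],[0,0,0,0,-1.5,33,-1],[0,0,0,0,-1.5,33,-1]]}}

```text
clock: 21.12
position: [641.5, 236.3, 66.7]
ee_rot: [-0.659, 0.752, -0.0, 0.001]
contact_force: [0.2, -0.2, 0.2]
gripper_width: 32.1
grasp_force: 0.0
```

{"method": "carry_out", "body": {"motion": [[0,0,0,0,0,0,-1],[0,0,0,0,0,0,-1],[0,0,0,0,0,0,-1]]}}

```text
clock: 21.5
position: [641.4, 236.5, 66.6]
ee_rot: [-0.659, 0.752, -0.0, 0.001]
contact_force: [-0.4, 1.0, 0.9]
gripper_width: 15.8
grasp_force: 58.5
```

Gripped the knob at width 15.8. I lift, then swing back to about 0.175.

{"method": "carry_out", "body": {"motion": [[0,0,0,0,0,-12,-1],[0,0,0,0,0,-24,-1],[0,0,0,0,0,-36,-1],[0,0,0,0,0,-36,-1]]}}

```text
clock: 22.0
position: [640.4, 235.3, 102.2]
ee_rot: [-0.659, 0.752, 0.0, -0.001]
contact_force: [-0.3, -4.7, -9.7]
gripper_width: 15.6
grasp_force: 59.2
```

{"method": "carry_out", "body": {"motion": [[0,0,-0.15,2,26.6,0,-1],[0,0,-0.3,8,52.6,0,-1],[0,0,-0.45,17.7,77.4,0,-1],[0,0,-0.6,31.1,100.5,0,-1],[0,0,-0.75,47.8,121.3,0,-1]]}}

```text
clock: 22.62
position: [514.6, 204.5, 103.0]
ee_rot: [0.89, -0.456, 0.001, -0.001]
contact_force: [4.3, -5.3, -10.8]
gripper_width: 15.9
grasp_force: 59.1
```

{"method": "carry_out", "body": {"motion": [[0,0,-0.15,2,26.6,0,-1],[0,0,-0.3,8,52.6,0,-1],[0,0,-0.45,17.7,77.4,0,-1],[0,0,-0.6,31.1,100.5,0,-1],[0,0,-0.75,47.8,121.3,0,-1]]}}

```text
clock: 23.25
position: [444.7, 96.3, 103.6]
ee_rot: [0.995, -0.098, 0.002, -0.002]
contact_force: [4.0, -1.1, -10.4]
gripper_width: 15.6
grasp_force: 59.1
```

Run:
```python
from h import *
s,p,psi=st(); print(s["clock"],p,psi,s["contact_force"],s["gripper_width"])
d=p[:2]-jig(80,0); print("swing from pivot est",np.arctan2(d@[-np.sin(YAW),np.cos(YAW)],-(d@[np.cos(YAW),np.sin(YAW)])),np.hypot(*d))
```

```text
23.25 [444.73693094  96.25768079 103.64547722] -0.19658675536500614 [  4.01470649  -1.11017195 -10.43538515] 15.567397475220321
swing from pivot est 0.17223326890259383 176.4238181762678
```

{"method": "carry_out", "body": {"motion": [[0,0,-0.06,0.3,10.7,0,-1],[0,0,-0.06,0.3,10.7,8,-1],[0,0,-0.06,0.3,10.7,16,-1],[0,0,-0.06,0.3,10.7,20,-1],[0,0,-0.06,0.3,10.7,20,-1]]}}

```text
clock: 23.88
position: [442.6, 85.9, 83.1]
ee_rot: [0.997, -0.071, 0.001, -0.0]
contact_force: [-2.8, 1.2, 3.6]
gripper_width: 16.0
grasp_force: 60.8
```

{"method": "carry_out", "body": {"motion": [[0,0,0,0,0,1.5,-1],[0,0,0,0,0,3,-1],[0,0,0,0,0,3,-1]]}}

```text
clock: 24.25
position: [442.6, 85.8, 82.6]
ee_rot: [0.998, -0.07, 0.001, -0.0]
contact_force: [-11.4, 2.5, 24.2]
gripper_width: 15.5
grasp_force: 63.0
```

On the land. I ease to a lighter press and slide toward the notch.

{"method": "carry_out", "body": {"motion": [[0,0,-0.015,0,2.7,-1.5,-1],[0,0,-0.03,0,5.3,-1.5,-1],[0,0,-0.045,0.2,8,-1.5,-1],[0,0,-0.06,0.3,10.7,-1.5,-1],[0,0,-0.075,0.5,13.3,-1.5,-1]]}}

```text
clock: 24.88
position: [442.1, 74.9, 83.0]
ee_rot: [0.999, -0.033, 0.003, -0.003]
contact_force: [-9.4, 11.4, 14.2]
gripper_width: 15.8
grasp_force: 61.6
```

{"method": "carry_out", "body": {"motion": [[0,0,-0.012,0,2.1,0,-1],[0,0,-0.024,0,4.3,0,-1],[0,0,-0.036,0.1,6.4,0,-1],[0,0,-0.048,0.2,8.5,0,-1],[0,0,-0.06,0.3,10.7,0,-1]]}}

```text
clock: 25.5
position: [440.7, 61.4, 80.2]
ee_rot: [1.0, -0.003, 0.001, -0.0]
contact_force: [1.9, 2.0, -6.6]
gripper_width: 15.8
grasp_force: 59.5
```

It dropped: z fell 2.8 mm and the force flipped to holding the spring. I lower it onto the jar and check the sideways hold.

{"method": "carry_out", "body": {"motion": [[0,0,0,0,0,0.8,-1],[0,0,0,0,0,1.6,-1],[0,0,0,0,0,1.6,-1]]}}

```text
clock: 25.88
position: [440.4, 61.2, 78.9]
ee_rot: [1.0, -0.004, 0.001, -0.0]
contact_force: [2.8, 0.9, -6.0]
gripper_width: 15.9
grasp_force: 59.6
```

{"method": "carry_out", "body": {"motion": [[0,0,0,0,2,0,-1],[0,0,0,0,2,0,-1]]}}

```text
clock: 26.12
position: [440.4, 59.3, 79.2]
ee_rot: [1.0, -0.004, 0.001, -0.0]
contact_force: [5.1, 2.9, -5.6]
gripper_width: 15.5
grasp_force: 59.5
```

{"method": "carry_out", "body": {"motion": [[0,0,0,0,-1,1,-1],[0,0,0,0,-1,1.8,-1],[0,0,0,0,-1,1.8,-1]]}}

```text
clock: 26.5
position: [440.2, 60.2, 77.3]
ee_rot: [1.0, -0.004, 0.001, -0.0]
contact_force: [4.9, 0.2, -5.4]
gripper_width: 15.8
grasp_force: 59.6
```

{"method": "carry_out", "body": {"motion": [[0,0,0,0,0,0.7,-1],[0,0,0,0,0,1.2,-1],[0,0,0,0,0,1.2,-1]]}}

```text
clock: 26.88
position: [439.9, 60.1, 76.6]
ee_rot: [1.0, -0.004, 0.0, -0.0]
contact_force: [1.1, 2.1, 2.9]
gripper_width: 15.7
grasp_force: 60.5
```

Force reversed at the jar level: the bar rests on the jar. I release and rise.

{"method": "carry_out", "body": {"motion": [[0,0,0,0,0,0,0.3],[0,0,0,0,0,0,1],[0,0,0,0,0,0,1],[0,0,0,0,0,0,1],[0,0,0,0,0,0,1]]}}

```text
clock: 27.5
position: [439.5, 59.9, 75.8]
ee_rot: [1.0, -0.004, -0.0, 0.0]
contact_force: [0.3, 0.5, -0.1]
gripper_width: 85.3
grasp_force: 0.0
```

{"method": "carry_out", "body": {"motion": [[0,0,0,0,0,-20,1],[0,0,0,0,0,-60,1],[0,0,0,0,0,-110,1],[0,0,0,-60,0,-130,1],[0,0,0,-60,0,-130,1]]}}

```text
clock: 28.12
position: [377.7, 60.2, 207.8]
ee_rot: [1.0, -0.003, 0.002, -0.002]
contact_force: [0.2, 0.2, -0.8]
gripper_width: 85.1
grasp_force: 0.0
```

Run:
```python
from h import *
s,p,psi=st(); print(s["clock"],p,s["contact_force"],s["gripper_width"])
i=grab("side"); im=i["color"]; hsv=cv2.cvtColor(im,cv2.COLOR_BGR2HSV)
for L in (0,.0095,.0145): print(L,"knob top pred",[proj(i,[*knob(sw),112+L*1e3]).round(1) for sw in (-.05,-.02)],"bot",proj(i,[*knob(-.03),74+L*1e3]).round(1))
d=(im.max(2)<45).astype(np.uint8)
n,l,stt,c=cv2.connectedComponentsWithStats(d)
for k in range(1,n):
    x,y,w,h,a=stt[k]
    if 165<x+w/2<260 and 120<y+h/2<210 and a>15: print(stt[k],c[k].round(1))
red=((hsv[...,1]>150)&((hsv[...,0]<12)|(hsv[...,0]>170))&(hsv[...,2]>40)).astype(np.uint8); red[:120]=0;red[215:]=0;red[:,:215]=0;red[:,260:]=0
pts=cv2.findNonZero(red); print("jar red bbox",cv2.boundingRect(pts))
for y in (-28,42): print(y,proj(i,[*jig(0,y),70]).round(1))
```

```text
28.125 [377.68903243  60.2386968  207.79161094] [ 0.22126417  0.23914944 -0.76912265] 85.115398925544
0 knob top pred [array([185.3, 170.8]), array([185.2, 169.1])] bot [188.1 183.5]
0.0095 knob top pred [array([184.6, 167.2]), array([184.4, 165.5])] bot [187.4 180.1]
0.0145 knob top pred [array([184.2, 165.2]), array([184. , 163.6])] bot [187.  178.3]
[202 162   5   5  20] [204.2 164.3]
[181 164  11  21 157] [186.  174.2]
[204 183  10  36 214] [209.  203.4]
[226 187  24  21 418] [237.2 197.1]
jar red bbox (224, 167, 24, 25)
-28 [236.1 186.8]
42 [232.9 165.3]
```

The knob blob and jar fit the predicted poses. One last numeric check of the jar's y in the top view.

Run:
```python
from h import *
i=grab("top"); im=i["color"]; hsv=cv2.cvtColor(im,cv2.COLOR_BGR2HSV)
print("red top pred y=42:",proj(i,[*jig(0,42),70]).round(1),"y=-28:",proj(i,[*jig(0,-28),70]).round(1),"lid end -42 z71",proj(i,[*jig(0,-42),71]).round(1),"stop top",proj(i,[*jig(0,42),50]).round(1))
r=int(proj(i,[*jig(0,0),70])[1])
for row in (r-6,r,r+6): print(row,[tuple(int(v) for v in im[row,x]) for x in range(166,240,1)][::1] if row==r else "")
```

```text
red top pred y=42: [174.5 242.7] y=-28: [218.3 244.5] lid end -42 z71 [227.  244.8] stop top [177.5 243.2]
237 
243 [(119, 121, 122), (123, 129, 126), (143, 147, 143), (147, 151, 151), (149, 155, 151), (142, 150, 147), (147, 151, 149), (144, 149, 149), (134, 139, 143), (110, 115, 126), (96, 104, 120), (79, 85, 109), (50, 54, 97), (14, 24, 87), (4, 20, 85), (16, 23, 85), (15, 22, 87), (0, 17, 84), (10, 21, 86), (10, 21, 87), (2, 18, 86), (24, 33, 88), (16, 23, 86), (5, 19, 86), (15, 24, 87), (11, 20, 85), (8, 14, 85), (9, 22, 86), (14, 22, 84), (17, 24, 87), (12, 23, 86), (28, 34, 88), (60, 63, 91), (97, 97, 104), (116, 120, 118), (130, 133, 133), (130, 131, 132), (114, 115, 114), (91, 94, 94), (56, 58, 75), (16, 24, 77), (5, 21, 85), (14, 23, 85), (9, 18, 84), (8, 17, 84), (21, 29, 88), (8, 22, 86), (12, 25, 84), (0, 14, 81), (2, 19, 83), (13, 26, 83), (12, 20, 79), (12, 24, 64), (16, 20, 31), (23, 21, 22), (28, 32, 26), (24, 23, 26), (20, 24, 20), (28, 18, 24), (6, 14, 11), (14, 8, 10), (18, 16, 18), (2, 4, 1), (18, 23, 25), (66, 71, 68), (117, 120, 117), (146, 153, 150), (154, 161, 156), (154, 159, 156), (156, 161, 157), (157, 161, 157), (155, 160, 155), (152, 159, 155), (154, 159, 156)]
249
```

```bash
python3 -c "
from bench import *
print(job_done())"
```

```text
the job is handed in; nothing more can be done
None
```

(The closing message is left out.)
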